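Close an adjustable spanner on a valve's lock nut and tighten it

ROBOT

A 7-joint arm with a two-finger parallel gripper is mounted at the origin on a cart in front of the work surface, level with it; the furniture and walls round the work are solid. World frame = base frame: x ahead of the robot, y to its left, z up, the work surface at z = 0. Lengths are in m, angles in rad, forces in N, time in s.
With the tool pointing down it reaches from about 0.4 to 0.9 m from the base axis. Payload 5.6 kg.
Tool frame: the origin (TCP) lies midway between the tips of the shut fingers; the grasp point (between the pads) lies 19 mm behind it; z points along the fingers, y is the line along which they close (so a half turn about z gives the same grasp; the last joint's range is limited). The gripper opens to 92 mm and grips with 3 to 60 N. Pads are 20 mm wide; open, the fingers measure 128 mm over their backs; the gripper's body (75 mm by 189 mm) begins 69 mm behind the grasp point.
Start: joints at [1.223, 0.468, -0.012, 1.603, 0.006, 1.071, -0.056], TCP at [0.195, -0.62, 0.215] pointing down, gripper open.
Joint ranges: [-2.53, 2.53], [-0.31, 2.02], [-1.57, 1.55], [0.28, 2.44], [-1.29, 4.43], [0.15, 1.84], [-2.92, 2.92]. Speed limits (rad/s): [2.57, 2.57, 3.14, 3.14, 3.14, 3.14, 3.14].

INTERFACE

Orientations are given as a 3x3 rotation matrix whose columns are the frame's x, y, z axes.
In Python, from station import env, effector, solver, viewer, workorder, search_frame, tip_of gives the robot as it stands. Calls block until the motion is done:
- env.reach(position, orientation): joint-space move of the TCP to a pose.
- env.movel(position, frame=None, rate=0.15): straight line of the TCP; frame=None keeps the orientation; rate is the mean speed in m/s.
- env.goto_joints(angles): joint-space move.
- effector.release() and effector.grasp(squeeze=None): open the fingers fully, or close them until they stop; squeeze is the grip in N (None keeps the last).
- env.pause(seconds).
- solver.inverse_kinematics(position, orientation): joint angles nearest the present ones, or None.
- env.sense(): the state.
- viewer.read_camera(name): name is "scene" or "top"; returns (picture, depth): 384x512x3 uint8, red, green, blue; 384x512 float32, m along the optical axis (not along the pixel's ray), 0 where there is no reading.
- viewer.camera_info(name): a dict with "intrinsics" (3x3 intrinsics, pixels), "dist_coeffs" ([k1, k2, p1, p2, k3] as OpenCV has them; the pictures are not rectified), "eye" and "rotation" of the camera in the world. Camera axes: x right, y up, looking along -z (the intrinsics and any distortion apply to the point x, -y, -z); pixel columns grow to the right and rows downward; lengths in m; the calibration is good to about 2 mm. A picture is of the moment at which its call begins. camera_info takes no time and is no camera call.
A pose or a line that the arm cannot do raises env.PlanningError and nothing moves.
- workorder.finish_job(): hands the job in; it is judged then, once.
Trained networks look in the newest picture that a camera, given by its name, has taken for a name from the list of things; names that differ only in an ending like _2 or _b are one class to them, and where a whole thing is asked for, a point or a joint stands for the part that bears it (a point fixed in the world has none). Each returns a list of dicts, best first, with "score" (0 to 1); they miss things now and then, are a little off and sometimes report something else, mostly with a low value. They report only what shows in the picture. A call takes as long as a camera call.
- search_frame(camera, name): "at" ([x, y, z] in m, in world coordinates, good to about 4 mm: the middle of the surface that is visible of it).
- tip_of(camera, name): "at" ([x, y, z] in m, in world coordinates, good to about 4 mm: a listed point, or the origin of a listed thing).
The state is a dict: "t": time; "joint_positions": joint angles; "joint_velocities": joint speeds; "tau": joint torques, N m; "ee_pos": TCP position; "tcp_rot": TCP orientation; "wrist_force": force on the tool from outside, world axes, zero at the start; "moment": the same for the moment, N m; "gripper_width": finger opening in m; "grasp_force": force on a finger pad.
Only numpy, scipy, OpenCV 4.12 (cv2) and the standard library are available. Lean on these libraries where they do the work, as an engineer would, in place of code of your own. Each camera call takes 0.05 s, during which the arm holds its last target. There are 200 camera calls.

TASK

The stop valve in the middle of the grey air box is loose in its panel because the big lock nut under its handwheel has backed off. Lay the adjustable spanner flat on the panel with its open mouth round that nut, roll the spanner's worm with a fingertip until the jaw closes snugly on the nut, and only then swing the handle clockwise (seen from above) until the nut is fully tight and will turn no further. Leave the spanner lying on the nut with its jaw still snug, and leave the other things on the bench and on the box where they are.

Things in the scene. Friction and masses are not known exactly. Their poses are not given: they have to be found in the camera images.
- spanner: Plain steel adjustable spanner, 212 mm long, 0.4 kg. Origin: on its underside, below the centre of a nut seated in the mouth; +x out of the mouth, z up. Head 17 mm thick, y -35 to 43 mm, jaws to x = 16 mm. Fixed jaw's face at y = -17 mm, throat wall at x = -20.5 mm; the moving jaw on the +y side closes towards -y. Centre of mass near (-57, 5) mm.
- spanner_jaw (a joint): Travel of the moving jaw, m: 0 = fully open, mouth 44 mm wide; mouth = 44 mm - travel. It begins at 0.003 to 0.0056 and touches the 34 mm nut at 0.010. The worm moves it, 0.95 mm per rad; pushed directly it stays put up to about 55 N, so a harder load from the nut makes it creep open.
- worm_top (a point): Top of the spanner's worm at (-47, 0, 22.5) mm of the spanner's frame: a ribbed steel roller, 22 mm diameter, 20 mm long, axis along the spanner's y, 5.5 mm proud of the head. A fingertip pressed on it with 10 to 15 N and dragged over its crown towards the mouth (+x) closes the jaw, about 1.2 rad a stroke; it takes 5 N along the rim. Once the jaw is snug the worm stops and the finger slips.
- spanner_grip (a point): Point on the middle of the handle, at (-111, 15, 8.5) mm of the spanner's frame: a good grasp for carrying. The straight handle runs in the direction (-0.966, 0.259) of that frame, 15 degrees off the mouth's axis, from (-85, 8) to its end at (-193, 37) mm; it is 22 to 26 mm wide and lies 3 to 14 mm above the underside.
- spanner_end (a point): Point on the handle near its end, at (-159, 28, 8.5) mm of the spanner's frame: a good place to pull from when turning.
- lock_nut (a joint): Turn of the loose nut, rad: 0 = fully tight against its stop; it begins backed off, at -1.15 to -0.75, and grows as the nut turns clockwise seen from above. It drags with 0.45 N m (about 3 N at the handle's end). At the stop it is rigid: more than about 8 N at the handle's end would then force the jaw open.
- nut_centre (a point): Centre of the top face of the loose hexagon nut: steel, 34 mm across flats, 39 mm across corners, its flats 1 to 22 mm above the panel. The point turns with the nut; its +x axis points at a corner. Only the valve's spindle rises above it (bush of radius 12 mm), to the handwheel.
- nut_corner (a point): The nut's corner on its +x axis, at the height of its top face, 19.6 mm from the nut's axis.
- wheel_centre (a point): Centre of the fixed handwheel above the loose nut, 86 mm over the panel: outside diameter 97 mm, rim 11 mm thick (80 to 92 mm over the panel). The worm of a seated spanner lies under the rim, so a finger reaches it only if it leans 30 to 45 degrees with its upper end away from the nut, along the handle; the handle itself is clear of the wheel from 100 mm out.
- airbox: Grey steel air distribution box, fixed to the bench, 260 mm (x) by 400 mm (y). Origin: centre of its underside; front faces -x. Flat top panel at z = 55 mm. Loose valve and nut at (30, 0) mm of its frame, second valve (tight) at (30, 135), gauge at (105, 75), 80 mm high, both to be left alone. The panel right of the loose valve (-y) and in front of it (-x) is free.
- wrench_10: Small combination wrench, 142 mm long, lying on the left front of the box's panel. Not to be disturbed.
- glue_bottle: White glue bottle with an orange nozzle, 62 by 40 mm and 166 mm high, standing upright behind the right end of the box. Not to be disturbed.
- tape_measure: Pocket tape measure, 40 by 91 mm and 68 mm high, standing on the bench beyond the spanner to the right. Not to be disturbed.

How it is judged:
On the way, in this order (a step that is already met when the one before it is completed fails the run):
1. the spanner lies flat on the panel with its open mouth round the loose nut (horizontal distance between spanner and nut_centre below 0.012 m and z of spanner in the frame of airbox between 0.05 and 0.062 m and angle between spanner's own z axis and vertical below 0.12 rad), for 0.2 s.
2. with the spanner on the nut, the jaw has been rolled snug: less than 1.5 mm of play left (all of step 1 and value of joint spanner_jaw above 0.0085 m), for 0.2 s.
At the end, for the whole second after the job is handed in: The nut is within 0.1 rad of its stop; the spanner lies at rest, flat on the panel (within 7 degrees), its seat within 12 mm of the nut's axis, its jaw snug (less than 1.5 mm of play, travel above 0.0085) (all of step 2 and value of joint lock_nut above -0.1 rad and linear speed of spanner below 0.02 m/s); the robot touches nothing.
It fails at once if the nut is turned noticeably (a corner by more than 8 mm) while the jaw still has 2 mm of play or more, which would round its corners (distance of nut_corner from where it was at the start of the episode above 0.008 m and value of joint spanner_jaw below 0.008 m).
It fails at once if the small wrench, the glue bottle or the tape measure is shoved by more than 40 mm (distance of any of wrench_10, glue_bottle, tape_measure from where it was at the start of the episode above 0.04 m).
It also fails if it takes over 72 s, if anything falls off the work surface, if the arm or the gripper's body presses on something with over 40 N, if the wrist force passes 120 N, or if a joint passes its speed limit or range.

## Working session

There is one attempt and no reset: what is moved stays moved. The work goes in short steps, each a Python script; the robot and the scene stay as the last script left them, time stands still between calls to the robot, and variables do not carry over. Pictures are saved under pics/ and viewed, at most 10 in all, crops included, and the job is handed in when it is done.

```bash
mkdir -p pics; ls; cat > h.py <<'E'
import numpy as np, cv2
from station import env, effector, solver, viewer, workorder, search_frame, tip_of
def snap(cam,fn,crop=None,scale=1):
    p,d=viewer.read_camera(cam)
    q=p[:,:,::-1]
    if crop: q=q[crop[1]:crop[3],crop[0]:crop[2]]
    q=cv2.resize(q,None,fx=scale,fy=scale,interpolation=cv2.INTER_CUBIC)
    cv2.imwrite('pics/'+fn,q); return p,d
def pix(cam,P):
    c=viewer.camera_info(cam); R=np.array(c['rotation']); e=np.array(c['eye'])
    q=(np.atleast_2d(P)-e)@R; q=q*[1,-1,-1]
    return cv2.projectPoints(q.reshape(-1,1,3),np.zeros(3),np.zeros(3),np.array(c['intrinsics']),np.array(c['dist_coeffs'],float))[0].reshape(-1,2)
def world(cam,uv,z=None,depth=None):
    c=viewer.camera_info(cam); R=np.array(c['rotation']); e=np.array(c['eye'])
    n=cv2.undistortPoints(np.array(uv,float).reshape(-1,1,2),np.array(c['intrinsics']),np.array(c['dist_coeffs'],float)).reshape(-1,2)
    r=np.c_[n[:,0],-n[:,1],-np.ones(len(n))]@R.T
    if depth is not None: return e+r*np.asarray(depth).reshape(-1,1)
    return e+r*((z-e[2])/r[:,2])[:,None]
def look(cam,names,f=tip_of):
    for n in names:
        print(cam,n,[(np.round(x['at'],4).tolist(),round(x['score'],2)) for x in f(cam,n)[:3]])
E
python3 - <<'E'
from h import *
for c in ('scene','top'):
    snap(c,c+'0.png',scale=1.5)
    i=viewer.camera_info(c); print(np.round(i['eye'],3),np.round(i['rotation'],2).tolist(),i['intrinsics'])
    look(c,['spanner','worm_top','spanner_grip','spanner_end','nut_centre','nut_corner','wheel_centre','airbox','wrench_10','glue_bottle','tape_measure'])
print(env.sense())
E
```

```text
pics
[0.106 0.787 0.952] [[-0.83, 0.39, -0.41], [-0.56, -0.57, 0.6], [0.0, 0.73, 0.69]] [[460.27367672   0.         257.55571257]
 [  0.         460.27367672 187.09429761]
 [  0.           0.           1.        ]]
scene spanner [([0.6278, -0.1964, -0.0006], 0.9)]
scene worm_top [([0.5792, -0.1885, 0.0182], 0.62)]
scene spanner_grip [([0.5186, -0.168, 0.0077], 0.62)]
scene spanner_end [([0.4707, -0.1566, 0.0109], 0.97)]
scene nut_centre [([0.5843, 0.2358, 0.0763], 0.42)]
scene nut_corner [([0.5979, 0.2519, 0.0777], 0.51)]
scene wheel_centre [([0.587, 0.2395, 0.1403], 0.81), ([0.5956, 0.2539, 0.0754], 0.47)]
scene airbox [([0.5554, 0.2432, -0.0043], 0.85)]
scene wrench_10 [([0.4904, 0.3797, 0.0517], 0.75)]
scene glue_bottle [([0.7929, -0.0036, 0.0061], 0.85)]
scene tape_measure [([0.7237, -0.2722, 0.0001], 0.76)]
[0.538 0.05  1.531] [[0.01, 1.0, -0.04], [-1.0, 0.01, -0.01], [-0.01, 0.04, 1.0]] [[462.19996443   0.         257.81990926]
 [  0.         462.19996443 184.75772112]
 [  0.           0.           1.        ]]
top spanner [([0.6281, -0.1911, -0.0004], 0.77)]
top worm_top [([0.
[... 686 characters left out ...]
, 'joint_velocities': array([ 0.00162804,  0.00042694,  0.00054534, -0.00284203, -0.0006948 ,
        0.00107339,  0.00167316]), 'tau': array([ 4.41401226e-04, -5.20428479e+01, -1.23978188e-02, -2.44053072e+01,
       -5.68020169e-02,  1.16792243e-02,  3.07393884e-05]), 'ee_pos': array([ 0.19505968, -0.62005191,  0.21460911]), 'tcp_rot': array([[ 9.53907138e-01,  3.00101936e-01, -1.56095601e-05],
       [ 3.00101935e-01, -9.53907137e-01, -5.52899813e-05],
       [-3.14827013e-05,  4.80570486e-05, -9.99999998e-01]]), 'wrist_force': array([-0.43858591,  0.1360855 ,  0.05195961]), 'moment': array([ 0.08233135,  0.01402354, -0.06196889]), 'grasp_force': 0.0, 'gripper_width': 0.09180994791172878}
```

View pics/scene0.png

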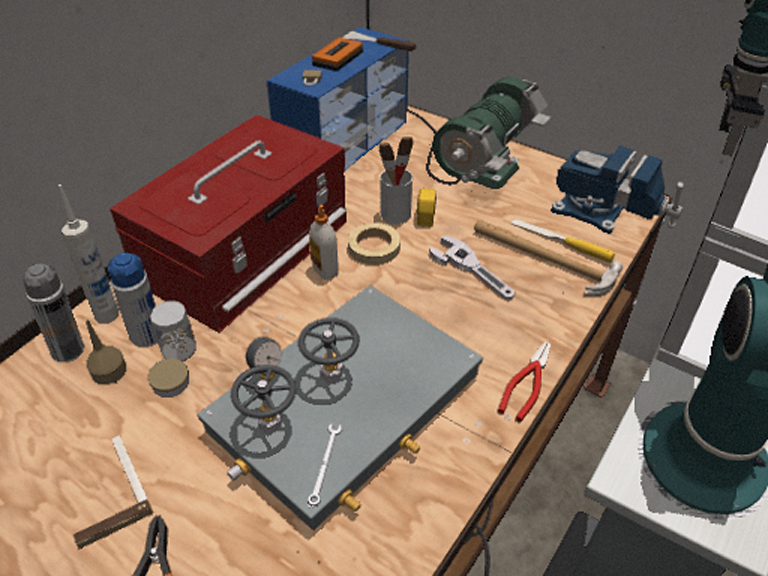

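View pics/top0.png

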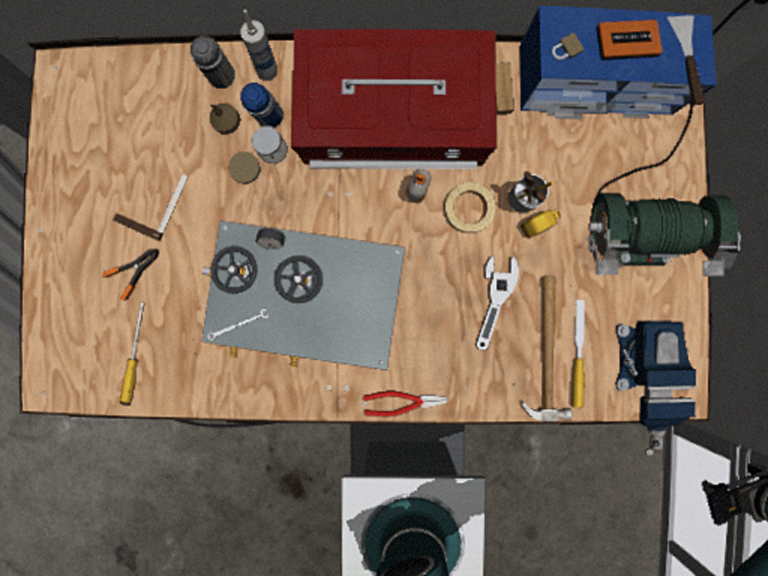

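The top view shows the spanner at about (497,300), mouth towards +x, and the loose valve at (299,278). The small wrench is at (240,325). The panel to the right of the valve is empty, so I plan to bring the handle in from the right (-y) and swing it towards the robot.

```bash
cat >> h.py <<'E'
LOC={'spanner':(0,0,0),'worm_top':(-.047,0,.0225),'spanner_grip':(-.111,.015,.0085),'spanner_end':(-.159,.028,.0085)}
def spanner_pose(n=2,cams=('scene','top'),verbose=False,near=None):
    L=[];W=[]
    for _ in range(n):
        for c in cams:
            viewer.read_camera(c)
            for k,v in LOC.items():
                for r in tip_of(c,k)[:1]:
                    if r['score']>.4: L.append(v);W.append(r['at'])
    L=np.array(L);W=np.array(W); m=np.ones(len(L),bool)
    for _ in range(3):
        a=L[m,:2]-L[m,:2].mean(0); b=W[m,:2]-W[m,:2].mean(0)
        yaw=np.arctan2((a[:,0]*b[:,1]-a[:,1]*b[:,0]).sum(),(a*b).sum())
        R=rz(yaw); t=W[m].mean(0)-R@L[m].mean(0)
        e=np.linalg.norm((W-L@R.T-t)[:,:2],axis=1); m=e<.012
    print('spanner',np.round(t,4),'yaw',round(np.degrees(yaw),1),'used',m.sum(),'of',len(m),'rms',round(float(np.sqrt((e[m]**2).mean())),4), 'zres',np.round((W-L@R.T)[m,2],3).tolist() if verbose else '')
    return t,yaw
def rz(a): c,s=np.cos(a),np.sin(a); return np.array([[c,-s,0],[s,c,0],[0,0,1.]])
def down(yaw): # tool down, tool y axis at given yaw
    y=np.array([np.cos(yaw),np.sin(yaw),0]); z=np.array([0,0,-1.]); return np.c_[np.cross(y,z),y,z]
def grip_frame(syaw,flip): return down(syaw+np.radians(165+90)+(np.pi if flip else 0))
HD=np.array([-.966,.259,0])
E
python3 - <<'E'
from h import *
t,yaw=spanner_pose(3)
C=[];K=[];
for _ in range(4):
    for c in ('scene','top'):
        viewer.read_camera(c)
        for n,l in(('nut_centre',C),('nut_corner',K)):
            r=tip_of(c,n)
            if r: l.append(r[0]['at'])
C=np.array(C);K=np.array(K);nc=np.median(C,0)
print(np.round(C,4).tolist());print(nc)
d=K[:,:2]-nc[:2]; print('corner ang',np.degrees(np.arctan2(d[:,1],d[:,0])).round(1),np.linalg.norm(d,axis=1).round(4))
a=np.arctan2(*d.mean(0)[::-1])
g=t+rz(yaw)@LOC['spanner_grip']
for syaw in (a+np.radians(60),a):
  for f in (0,1):
    print('syaw',np.degrees(syaw),f, 'grasp',np.round(solver.inverse_kinematics([g[0],g[1],.002],grip_frame(yaw,f)),2))
    for back in (.08,0):
        p=nc+rz(syaw)@(np.array(LOC['spanner_grip'])-[back,0,0]); p[2]=.06
        q=solver.inverse_kinematics(p,grip_frame(syaw,f)); print(back,None if q is None else np.round(q,2))
  for lean in (35,):
    l=np.radians(lean); X=rz(syaw)[:,0]
    z=np.array([X[0]*np.sin(l),X[1]*np.sin(l),-np.cos(l)])
    for s in (1,-1):
        y=s*np.array([-X[1],X[0],0]); R=np.c_[np.cross(y,z),y,z]
        p=nc+rz(syaw)@[-.047,0,0]; p[2]=.08
        q=solver.inverse_kinematics(p,R); print('worm',s,None if q is None else np.round(q,2))
print(np.round(env.sense()['t'],2), world('top',np.array([[222,222],[404,247],[385,370],[205,342],[265,313],[210,337]])/1.5,z=.055).round(3))
E
```

```text
spanner [ 0.6276 -0.1936 -0.0011] yaw -3.7 used 24 of 24 rms 0.0027 zres 
[[0.5857, 0.2397, 0.1373], [0.5881, 0.2368, 0.0778], [0.5842, 0.2357, 0.0736], [0.5884, 0.2362, 0.0763], [0.5821, 0.2363, 0.0721], [0.7232, -0.2838, -0.0019], [0.5835, 0.2401, 0.0774], [0.589, 0.2368, 0.0777]]
[0.5869  0.23655 0.07685]
corner ang [64.3 70.5 58.8 59.2 62.5 65.4 61.3 63.4] [0.0212 0.0204 0.0212 0.0221 0.021  0.0238 0.0208 0.0219]
syaw 123.16700480811944 0 grasp [ 0.31  0.61 -0.06  1.98  0.07  0.56 -1.7 ]
0.08 [ 0.28  0.81 -0.66  1.58  0.57  0.95 -0.25]
0 [ 0.18  0.76 -0.64  1.67  0.55  0.9  -0.36]
syaw 123.16700480811944 1 grasp [ 0.68  0.69 -0.54  1.95  0.57  0.65  1.02]
0.08 [-0.89  1.17  1.33  1.67 -1.19  1.31 -2.15]
0 [-1.04  1.14  1.33  1.76 -1.18  1.28 -2.22]
worm 1 [ 0.04  0.81 -0.22  1.52 -0.43  1.15 -2.45]
worm -1 [ 0.39  0.97 -0.8   1.49  0.07  1.11  0.32]
syaw 63.167004808119444 0 grasp [ 0.31  0.61 -0.06  1.98  0.07  0.56 -1.7 ]
0.08 [ 0.37  0.56 -0.72  2.06  0.56  0.72 -1.44]
0 [ 0.26  0.65 -0.76  1.94  0.62  0.8  -1.59]
syaw 63.167004808119444 1 grasp [ 0.68  0.69 -0.54  1.95  0.57  0.65  1.02]
0.08 [ 0.73  0.98 -1.33  2.04  1.11  1.13  1.28]
0 [ 0.56  1.05 -1.33  1.92  1.13  1.2   1.2 ]
worm 1 [ 0.11  0.52 -0.28  2.12 -1.17  0.4  -2.65]
worm -1 [ 0.51  0.66 -0.78  2.09 -0.31  0.21 -0.25]
3.9 [[0.708 0.42  0.055]
 [0.656 0.026 0.055]
 [0.394 0.065 0.055]
 [0.449 0.453 0.055]
 [0.513 0.323 0.055]
 [0.46  0.442 0.055]]
```

```bash
python3 - <<'E'
from h import *
t,yaw=np.array([.6276,-.1936,0]),np.radians(-3.7)
R=grip_frame(yaw,0); g=t+rz(yaw)@LOC['spanner_grip']
env.reach([g[0],g[1],.13],R)
env.movel([g[0],g[1],.004],rate=.12)
effector.grasp(55)
s=env.sense(); print(s['t'],s['gripper_width'],s['grasp_force'],s['ee_pos'],s['wrist_force'])
env.movel([g[0],g[1],.16],rate=.15)
s=env.sense(); print(s['t'],s['gripper_width'],s['wrist_force'],s['moment'])
# to pre-insertion pose above
N=np.array([.585,.2372]); sy=np.radians(120); 
p=np.r_[N,0]+rz(sy)@(np.array(LOC['spanner_grip'])-[.085,0,0]); p[2]=.16
env.reach(p,grip_frame(sy,0))
s=env.sense(); print(s['t'],s['ee_pos'])
t,yaw=spanner_pose(2,verbose=True)
snap('scene','s1.png',crop=(110,130,430,370),scale=2.4)
print(env.sense()['t'])
E
```

```text
8.175 0.022295576819569125 54.99649107456207 [ 0.51781166 -0.17144714  0.00400687] [-0.68664598 -0.29152123 -0.05864787]
9.3667 0.02220429872919318 [ 0.75079042  0.04317809 -5.30037998] [0.13347645 0.34124395 0.00112474]
10.7167 [0.66980067 0.05857023 0.1592833 ]
spanner [0.6266 0.1607 0.1537] yaw 121.2 used 12 of 12 rms 0.0027 zres [0.153, 0.152, 0.154, 0.156, 0.154, 0.154, 0.152, 0.151, 0.153, 0.158, 0.156, 0.153]
11.7667
```

View pics/s1.png

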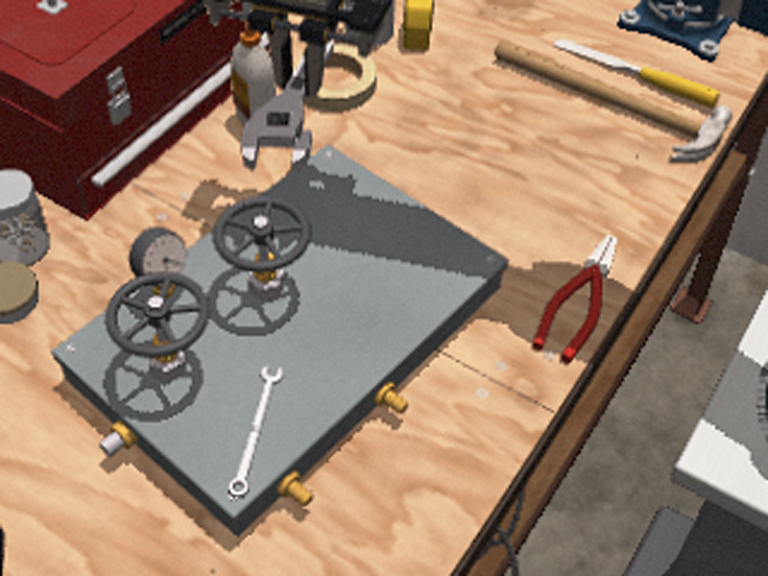

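The spanner hangs level in the gripper behind the box's rear right corner, with its mouth at about (275,155) facing the loose valve at (262,235). I'll lower it, re-measure, then slide it in while watching the force.

```bash
cat >> h.py <<'E'
N=np.array([.585,.2372]); SY=np.radians(120)
def tcp_for(r,x,y,z,sy=SY): # r: TCP in spanner frame (xy); target of spanner origin relative to nut in spanner axes
    p=np.r_[N,0]+rz(sy)@np.array([x+r[0],y+r[1],0]); p[2]=z; return p
E
python3 - <<'E'
from h import *
s=env.sense(); t=np.array([.6268,.1615]); yaw=np.radians(120.6)
r=(rz(-yaw)@np.r_[s['ee_pos'][:2]-t,0])[:2]; print('r',r)
R=grip_frame(SY-np.radians(.6),0)
env.movel(tcp_for(r,-.085,-.0028,.066),R,rate=.15)
print(env.sense()['t'],env.sense()['wrist_force'])
t,yaw=spanner_pose(2)
print('rel to nut (spanner axes)',rz(-SY)@np.r_[t[:2]-N,0])
C=[]
for c in ('scene','top')*3:
    viewer.read_camera(c); C+= [x['at'] for x in tip_of(c,'nut_centre')[:1]]
print(np.round(C,4).tolist())
snap('scene','s2.png',crop=(170,150,330,270),scale=5)
np.save('r.npy',r)
print(env.sense()['t'])
E
```

```text
r [-0.10937485  0.01449126]
12.5417 [ 0.78296071  0.2222515  -4.99758986]
spanner [0.6312 0.1662 0.0603] yaw 120.0 used 12 of 12 rms 0.0025 zres 
rel to nut (spanner axes) [-0.08459731 -0.00445435  0.        ]
[[0.5837, 0.2354, 0.0767], [0.5904, 0.2407, 0.0779], [0.586, 0.2371, 0.0757], [0.5979, 0.2565, 0.0731], [0.5849, 0.2367, 0.0755], [0.5866, 0.2395, 0.0779]]
14.1917
```

View pics/s2.png

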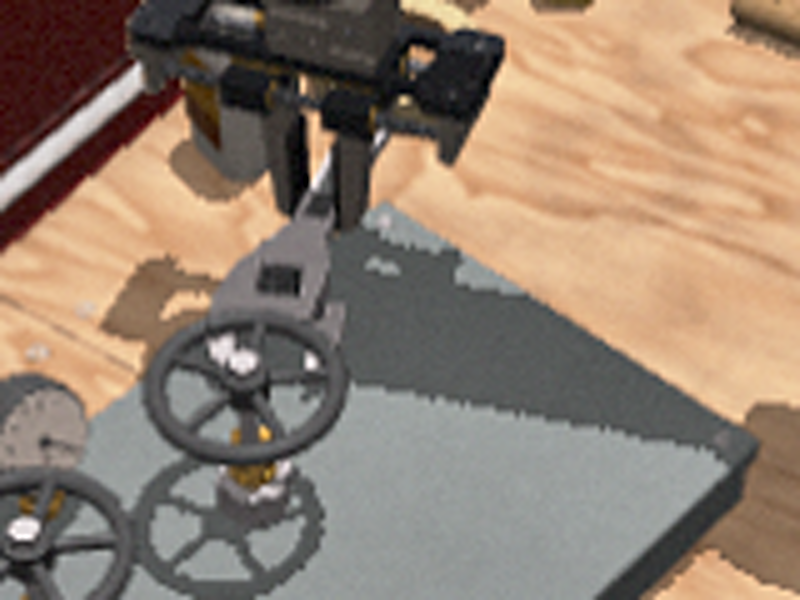

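The spanner is low over the panel, mouth at about (270,345) and in line with the nut at (255,480). Now I'll slide it in.

```bash
python3 - <<'E'
from h import *
r=np.load('r.npy'); 
f0=env.sense()['wrist_force']
X=rz(SY)[:,0];Y=rz(SY)[:,1]
env.movel(tcp_for(r,-.045,-.0028,.066),rate=.1)
for x in np.arange(-.041,.003,.004):
    env.movel(tcp_for(r,x,-.0028,.066),rate=.06)
    s=env.sense(); f=s['wrist_force']-f0; print(round(x,3),'fx %.1f fy %.1f fz %.1f m %.2f'%(f@X,f@Y,f[2],s['moment'][2]))
    if abs(f@X)>8 or abs(f@Y)>15: break
print(s['t'])
t,yaw=spanner_pose(2); print(rz(-SY)@np.r_[t[:2]-N,0])
print(env.sense()['t'])
E
```

```text
-0.041 fx 0.2 fy 0.3 fz -0.7 m 0.03
-0.037 fx -0.1 fy -1.3 fz 0.2 m -0.00
-0.033 fx 0.1 fy -0.9 fz 1.5 m -0.01
-0.029 fx 0.7 fy 0.7 fz -0.0 m 0.02
-0.025 fx -0.5 fy -1.0 fz 0.5 m 0.03
-0.021 fx -0.2 fy -0.2 fz 0.1 m 0.07
-0.017 fx 0.0 fy -0.7 fz -0.5 m 0.04
-0.013 fx 0.6 fy 0.4 fz 0.8 m 0.08
-0.009 fx 0.5 fy -0.1 fz 0.3 m 0.08
-0.005 fx 0.9 fy -0.3 fz 0.1 m 0.10
-0.001 fx 0.1 fy 0.8 fz 0.2 m 0.13
17.4917
spanner [0.5884 0.2387 0.0603] yaw 120.0 used 14 of 14 rms 0.003 zres 
[-0.00040398 -0.00364513  0.        ]
18.4917
```

```bash
python3 - <<'E'
from h import *
r=np.load('r.npy'); f0=env.sense()['wrist_force']; X=rz(SY)[:,0]
for x in (.001,.0025,.004):
    env.movel(tcp_for(r,x,-.0028,.066),rate=.05); f=env.sense()['wrist_force']-f0; print(x,f@X)
    if f@X<-4: break
for z in np.arange(.065,.0545,-.0008):
    env.movel(tcp_for(r,x,-.0028,z),rate=.05); f=env.sense()['wrist_force']-f0
    if f[2]>4: break
print('z',z,f)
effector.release()
p=env.sense()['ee_pos']; env.movel([p[0],p[1],.17],rate=.25)
a=np.radians(-60)  # retreat along spanner -x
t,yaw=spanner_pose(2,verbose=True); print(rz(-SY)@np.r_[t[:2]-N,0])
snap('scene','s3.png',crop=(170,150,330,270),scale=5)
print(env.sense()['t'])
E
```

```text
0.001 -0.7038143059438977
0.0025 -3.182522303184807
0.004 -5.014823774813763
z 0.06180000000000002 [ 2.40146912 -5.66781973  4.11808902]
spanner [0.5876 0.2409 0.0537] yaw 119.9 used 13 of 14 rms 0.0025 zres [0.056, 0.053, 0.052, 0.057, 0.057, 0.052, 0.054, 0.052, 0.05, 0.057, 0.055, 0.053, 0.051]
[ 0.00193331 -0.00411469  0.        ]
23.225
```

View pics/s3.png

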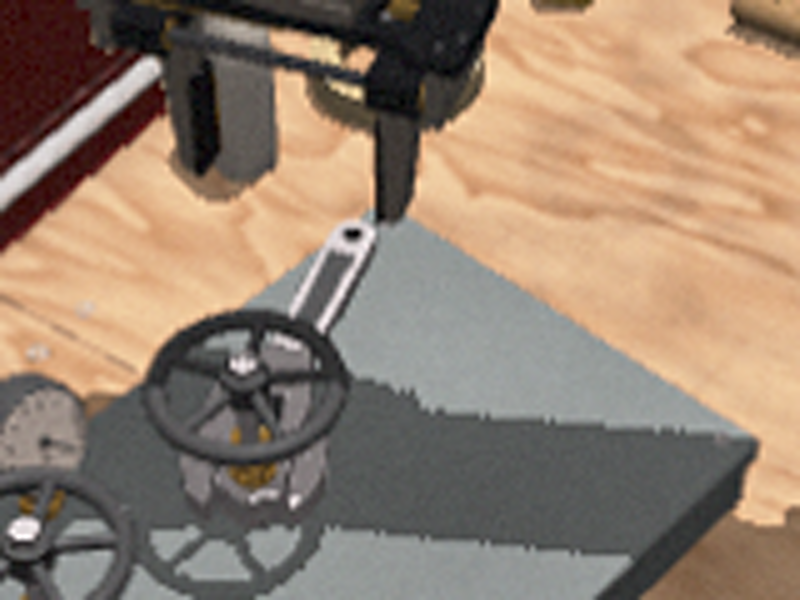

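Seated: both jaw tips show either side of the nut at (195,490) and (300,490), and the handle lies flat towards the rear right. Next is the worm, with closed fingers leaning 38° away from the nut.

```bash
cat >> h.py <<'E'
l=np.radians(38); AX=rz(SY)[:,0]; AY=rz(SY)[:,1]; UP=np.array([0,0,1.])
zt=AX*np.sin(l)-UP*np.cos(l); yt=-AY; RW=np.c_[np.cross(yt,zt),yt,zt]
CROWN=np.array([.588,.240,.055])+rz(SY)@[-.047,.001,.0225]
CORN=-AX*np.cos(l)*.010-UP*np.sin(l)*.010   # low corner of the tips rel. to TCP
def wp(x,h): # TCP so that low corner is x (towards mouth) and h above the crown
    return CROWN+AX*x+UP*h-CORN
def stroke(h,f0,x0=-.007,x1=.0075,n=8,F=12.5,k=.0002,log=True):
    env.movel(wp(x0,h+.004),rate=.12); fs=[]
    for _ in range(14):                       # press
        f=env.sense()['wrist_force']-f0
        if f[2]>F-2.5: break
        h-=.0012 if f[2]<2 else np.clip(k*(F-f[2]),.0002,.0012); env.movel(wp(x0,h),rate=.05)
    hc=h
    for x in np.linspace(x0,x1,n+1)[1:]:
        f=env.sense()['wrist_force']-f0; fs.append((round(f[2],1),round(f@AX,1),round(f@AY,1),round(h*1e3,1)))
        h-=np.clip(k*(F-f[2]),-.0012,.0012); env.movel(wp(x,h),rate=.05)
        if abs(f[2])>30: print('too hard');break
    f=env.sense()['wrist_force']-f0; fs.append((round(f[2],1),round(f@AX,1),round(f@AY,1),round(h*1e3,1)))
    p=env.sense()['ee_pos']; env.movel(p-zt*.006,rate=.12)
    if log: print('hc %.4f'%hc,fs,'t %.1f'%env.sense()['t'])
    return hc
E
python3 - <<'E'
from h import *
for d in (.09,.01):
    q=solver.inverse_kinematics(wp(-.007,.004)-zt*d,RW); print(d,None if q is None else np.round(q,2))
effector.grasp(20)
env.reach(wp(-.007,.004)-zt*.10,RW); print(env.sense()['t'])
f0=env.sense()['wrist_force']
env.movel(wp(-.007,.006),rate=.15)
f0=env.sense()['wrist_force']; print(f0); np.save('f0.npy',f0)
h=stroke(.0,f0)
E
```

```text
0.09 [ 0.47  0.92 -0.84  1.4   0.02  1.26  0.32]
0.01 [ 0.44  0.98 -0.85  1.49  0.05  1.12  0.29]
25.2417
[-0.2940673   0.10524655 -0.65587685]
hc -0.0058 [(np.float64(11.7), np.float64(-3.2), np.float64(2.9), np.float64(-5.8)), (np.float64(13.5), np.float64(-6.9), np.float64(3.3), np.float64(-6.0)), (np.float64(15.0), np.float64(-9.9), np.float64(4.9), np.float64(-5.8)), (np.float64(15.0), np.float64(-12.0), np.float64(5.4), np.float64(-5.3)), (np.float64(15.1), np.float64(-14.6), np.float64(6.3), np.float64(-4.8)), (np.float64(16.0), np.float64(-16.2), np.float64(7.1), np.float64(-4.2)), (np.float64(17.2), np.float64(-10.7), np.float64(6.1), np.float64(-3.5)), (np.float64(9.5), np.float64(-4.9), np.float64(1.9), np.float64(-2.6)), (np.float64(9.5), np.float64(-2.5), np.float64(0.6), np.float64(-3.2))] t 29.8
```

```bash
python3 - <<'E'
from h import *
f0=np.load('f0.npy')
def st():
    s=env.sense(); d=s['ee_pos']+CORN-CROWN; f=s['wrist_force']-f0
    return 'x %.1f y %.1f h %.1f | fx %.1f fy %.1f fz %.1f'%(d@AX*1e3,d@AY*1e3,d[2]*1e3,f@AX,f@AY,f[2])
print(st())
for x0 in (0,-.007):
    env.movel(wp(x0,.006),rate=.12); h=.003
    while h>-.013:
        env.movel(wp(x0,h),rate=.08); f=env.sense()['wrist_force']-f0
        if f[2]>9: break
        h-=.0012
    print('probe',x0,h,st())
    if x0==0:
        snap('scene','s4.png',crop=(190,150,310,240),scale=6.5)
        env.movel(wp(x0,.006),rate=.12)
for x in (-.004,-.001,.002):
    env.movel(wp(x,h-.0003),rate=.05); print(x,st())
env.movel(env.sense()['ee_pos']-zt*.01,rate=.12)
print(env.sense()['t'])
E
```

```text
x 2.6 y -0.8 h 3.0 | fx 0.1 fy -0.2 fz 0.7
probe 0 -0.002999999999999999 x 0.2 y -0.4 h -0.8 | fx -2.3 fy 3.9 fz 12.1
probe -0.007 -0.006599999999999998 x -8.0 y -0.3 h -4.6 | fx -5.4 fy 3.7 fz 11.7
-0.004 x -7.8 y -0.3 h -4.7 | fx -10.6 fy 6.7 fz 16.9
-0.001 x -7.5 y -0.4 h -4.8 | fx -16.3 fy 7.9 fz 20.8
0.002 x -7.2 y -0.5 h -4.8 | fx -22.1 fy 10.1 fz 24.2
35.4
```

View pics/s4.png

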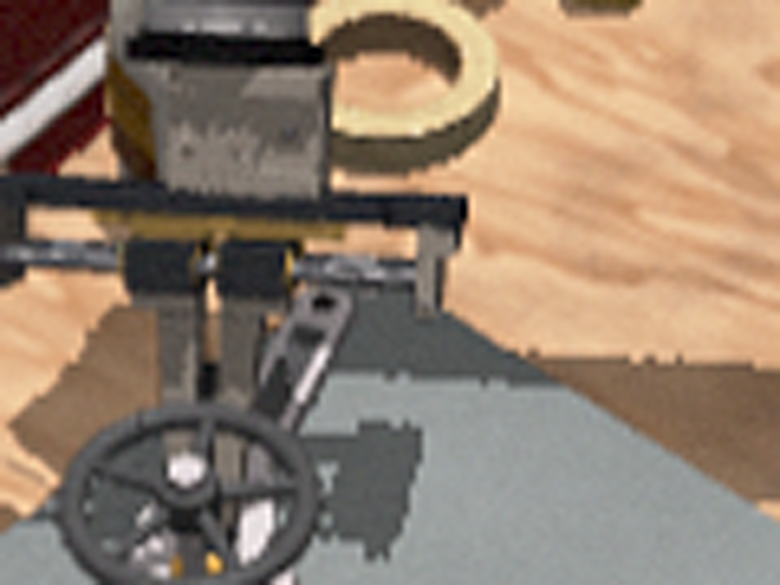

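The finger leans on the worm just behind the wheel, at about (210,470). The probe shows the tip's lower corner lands on the crown at x=0. My first stroke started too far back and wedged in the groove between worm and head, so I'm shortening the stroke to -4…+9 mm with fewer moves.

```bash
cat >> h.py <<'E'
F0=np.load('f0.npy')
def st():
    s=env.sense(); d=s['ee_pos']+CORN-CROWN; f=s['wrist_force']-F0
    return d@AX*1e3,d[2]*1e3,f@AX,f[2]
def roll(h,xs=(-.004,-.0005,.003,.0065,.0095),F=13):
    env.movel(wp(xs[0],h+.004),rate=.2); env.movel(wp(xs[0],h),rate=.1); a=st()
    if a[3]<F-2 or a[3]>F+3: h-=np.clip((F-a[3])*.0002,-.0015,.0015); env.movel(wp(xs[0],h),rate=.1); a=st()
    hs=h; L=[a]
    for x in xs[1:]:
        h-=np.clip((F-a[3])*.00015,-.001,.001)
        env.movel(wp(x,h),rate=.06); a=st(); L.append(a)
        if abs(a[2])>22 or a[3]>26: break
    env.movel(env.sense()['ee_pos']-zt*.005,rate=.2)
    print(' '.join('(%.1f %.1f|%.0f %.0f)'%b for b in L),'h %.1f t %.1f'%(hs*1e3,env.sense()['t']))
    return hs
E
python3 - <<'E'
from h import *
h=-.0035
for _ in range(2): h=roll(h)
E
```

```text
(-2.2 -1.3|-2 12) (-0.9 -1.2|-6 15) (2.7 -1.2|-6 14) (7.0 -1.8|-3 10) (10.4 -3.7|0 3) h -3.5 t 37.1
(-4.4 -2.2|-5 11) (-3.8 -2.2|-11 16) (-0.5 -1.3|-10 17) (5.3 -1.3|-5 11) (10.0 -3.3|-0 3) h -4.2 t 39.1
```

```bash
cat >> h.py <<'E'
def roll2(h,xs=(-.003,.002,.006,.010),F=13.5):
    drop=lambda x:.011-np.sqrt(.011**2-min(.009,abs(x))**2)
    env.movel(wp(xs[0],h+.003),rate=.25); env.movel(wp(xs[0],h),rate=.12); a=st()
    if a[3]<F-2.5 or a[3]>F+3: h-=np.clip((F-a[3])*.0002,-.0015,.0015); env.movel(wp(xs[0],h),rate=.1); a=st()
    hs=h; L=[a]; hb=h+drop(xs[0])
    for x in xs[1:]:
        hb-=np.clip((F-a[3])*.00015,-.001,.001)
        env.movel(wp(x,hb-drop(x-.0028)),rate=.06); a=st(); L.append(a)
        if abs(a[2])>22 or a[3]>28: break
    env.movel(env.sense()['ee_pos']-zt*.005,rate=.25)
    print(' '.join('(%.1f %.1f|%.0f %.0f)'%b for b in L),'h %.1f t %.1f'%(hs*1e3,env.sense()['t']))
    return hs
E
python3 - <<'E'
from h import *
h=-.0036
for _ in range(4): h=roll2(h)
snap('scene','s5.png',crop=(190,180,260,270),scale=6.5); print(env.sense()['t'])
E
```

```text
(-3.7 -1.9|-4 11) (-1.6 -1.4|-11 16) (3.7 -1.3|-7 14) (10.5 -4.1|-1 5) h -3.6 t 40.6
(-4.1 -2.1|-5 13) (-2.4 -1.7|-13 17) (2.2 -1.3|-11 18) (9.8 -3.4|-1 6) h -4.2 t 42.4
(-4.8 -2.5|-6 14) (-3.1 -2.0|-13 18) (2.1 -1.3|-9 17) (10.0 -3.5|-0 7) h -4.2 t 43.9
(-4.8 -2.5|-7 13) (-3.2 -2.0|-13 18) (2.2 -1.3|-9 16) (10.0 -3.5|-1 7) h -4.2 t 45.4
45.45
```

View pics/s5.png

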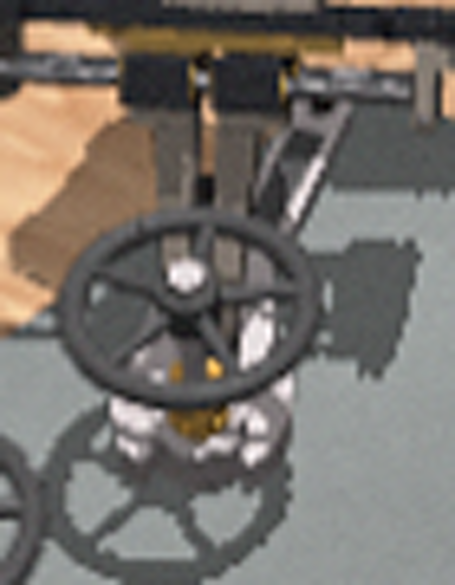

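```bash
python3 - <<'E'
from h import *
h=-.0036
for _ in range(3): h=roll2(h,xs=(-.0015,.002,.0055,.010))
snap('scene','s6.png',crop=(190,180,260,270),scale=6.5)
a=cv2.imread('pics/s3.png'); # crop origin (170,150) x5
b=cv2.imread('pics/s6.png')
a=cv2.resize(a,None,fx=2,fy=2)[ (215-150)*10:(265-150)*10, (195-170)*10:(245-170)*10]
b=cv2.resize(b,None,fx=10/6.5,fy=10/6.5)[(215-180)*10:(265-180)*10,(195-190)*10:(245-190)*10]
print(a.shape,b.shape); n=min(a.shape[0],b.shape[0])
cv2.imwrite('pics/cmp.png',cv2.resize(np.hstack([a[:n,:500],b[:n,:500]]),(800,400)))
t,yaw=spanner_pose(1); print(env.sense()['t'])
E
```

```text
(-2.3 -1.4|-4 14) (-0.8 -1.3|-9 17) (2.8 -1.3|-8 15) (10.1 -3.7|-1 9) h -3.6 t 47.0
(-2.4 -1.5|-5 14) (-1.0 -1.3|-8 17) (2.7 -1.3|-9 16) (10.0 -3.6|-1 7) h -3.6 t 48.5
(-2.4 -1.5|-5 14) (-1.0 -1.3|-9 17) (2.7 -1.2|-9 16) (10.0 -3.6|-1 8) h -3.6 t 50.0
(500, 500, 3) (500, 500, 3)
spanner [0.5843 0.2412 0.0556] yaw 0.0 used 2 of 8 rms 0.0017 zres 
50.5
```

View pics/cmp.png

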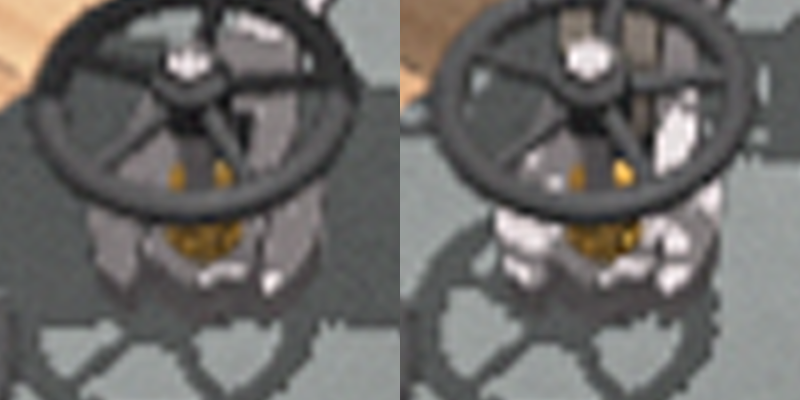

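Before (left) there was a dark gap between the nut and the right jaw at about (250,275). Now (right) the fixed jaw has moved against the nut on the left and the right-hand gap has closed (about (655,270)). The last three strokes gave identical drag, which fits a finger slipping on a stopped worm. Next I'll swing the handle, starting with a check for play.

```bash
cat > turn.py <<'E'
from h import *
Nn=np.array([.5855,.2378]); r=.160
P=lambda a,z=.0605: np.array([Nn[0]+r*np.cos(a),Nn[1]+r*np.sin(a),z])
O=lambda a: down(a+np.pi/2)
D=np.radians
for a in (304,270,235,225):
    q=solver.inverse_kinematics(P(D(a)),O(D(a))); print(a,None if q is None else np.round(q,2))
a=D(304)
env.movel(env.sense()['ee_pos']-zt*.07,rate=.25)
env.reach(P(a,.14),O(a)); env.movel(P(a),rate=.2)
f0=env.sense()['wrist_force']; print('t',env.sense()['t'])
T=lambda a:np.array([np.sin(a),-np.cos(a)])      # clockwise push direction
def step(da,rate=.08):
    global a; a-=D(da); env.movel(P(a),O(a),rate=rate)
    return -(env.sense()['wrist_force']-f0)[:2]@T(a)
log=[];c=None;ok=False
for i in range(16):
    f=step(1.5); log.append(round(float(f),1))
    if c is None and f>.9: c=a
    if f>2.3: ok=True; break
print('contact',c and np.degrees(c),'now',np.degrees(a),log,'t',env.sense()['t'])
if ok and np.degrees(c-a)<=4.6:
    a1=a; log=[]
    while np.degrees(a1-a)<34:
        f=step(4,.1); log.append(round(float(f),1))
        if f>7: break
    while f<6.8 and np.degrees(a1-a)<78 and env.sense()['t']<66.5:
        f=step(1.2,.08); log.append(round(float(f),1))
    print('swept',np.degrees(a1-a),log,'t',env.sense()['t'])
E
python3 turn.py
```

```text
304 [ 0.15  0.77 -0.52  1.59  0.45  0.91  0.06]
270 [ 0.11  0.61 -0.39  1.84  0.32  0.76 -0.45]
235 [-0.19  0.46 -0.11  2.06  0.08  0.63 -0.97]
225 [-0.28  0.43 -0.06  2.1   0.04  0.61 -1.15]
t 51.9583
contact 299.5 now 298.0 [-0.1, -0.7, 2.2, 2.7] t 52.9583
swept 74.39999999999942 [0.4, 0.6, 0.8, 1.6, 1.4, 0.7, 1.1, 1.8, 1.6, 3.3, 3.7, 3.7, 4.2, 2.9, 2.8, 3.6, 3.8, 3.2, 4.0, 3.0, 4.4, 3.9, 3.4, 3.5, 4.1, 2.9, 3.2, 3.9, 3.0, 1.9, 1.6, 1.1, 1.2, 1.2, 1.1, 0.7, 2.4, 4.1, 4.8, 5.6, 8.6] t 63.2833
```

```bash
python3 - <<'E'
from h import *
p=env.sense()['ee_pos']; a=np.arctan2(p[1]-.2378,p[0]-.5855)
b=p+.012*np.array([-np.sin(a),np.cos(a),0]); env.movel(b,rate=.15); b[2]=.2; env.movel(b,rate=.35)
print(env.sense()['t'])
t,yaw=spanner_pose(1,cams=('top','scene')); print(np.round(t[:2]-[.5855,.2378],4))
viewer.read_camera('top'); look('top',['nut_corner'])
snap('scene','s7.png',crop=(170,180,290,270),scale=6.5); print(env.sense()['t'])
E
```

```text
64.0833
spanner [0.5844 0.2396 0.0539] yaw 48.0 used 7 of 7 rms 0.0024 zres 
[-0.0011  0.0018]
top nut_corner [([0.6075, 0.2364, 0.0703], 0.43)]
64.7333
```

View pics/s7.png

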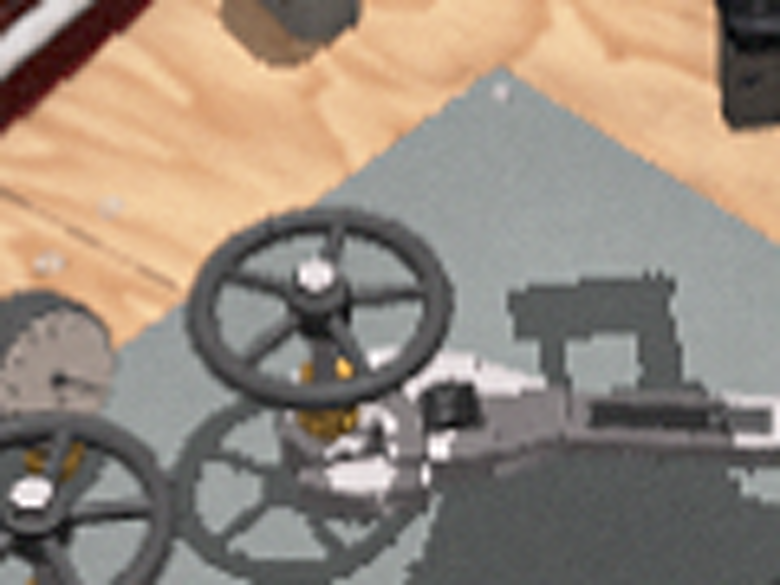

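The scene view shows the spanner flat on the nut, mouth round it at (340,460), with the handle out to the right and the gripper clear at (750,60). The corner reading shows the nut turned about 64°, ending against a hard stop, so I'm handing it in.

```bash
python3 -c "
from h import *
print(workorder.finish_job(), env.sense()['t'])"
```

```text
the job is handed in; nothing more can be done
the job is handed in; nothing more can be done
```

I handed the job in at about 65 s of the 72 s allowed, with no verdict returned: the nut turned about 64° clockwise to a hard stop, the spanner lies flat within about 2 mm of the nut's axis and the gripper is clear. That the jaw is snug is inferred from pictures and finger drag, not measured, and the spanner turned about 72° in all, so some play may remain.

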